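# Find the heavier of two worn sleeves and present it

### The arm

A 7-joint arm with a two-finger parallel gripper is mounted at the origin on a cart in front of the work surface, level with it; the furniture and walls round the work are solid. World frame = base frame: x ahead of the robot, y to its left, z up, the work surface at z = 0. Lengths are in m, angles in rad, forces in N, time in s.
With the tool pointing down it reaches from about 0.425 to 0.875 m from the base axis. Payload 8.4 kg.
Tool frame: the origin (TCP) lies midway between the tips of the shut fingers; the grasp point (between the pads) lies 19 mm behind it; z points along the fingers, y is the direction in which the jaws open and shut (so a half turn about z gives the same grasp; the last joint's range is limited). The gripper opens to 87 mm and grips with 3 to 60 N. Pads are 19 mm wide; open, the fingers measure 117 mm over their backs; the gripper's body (75 mm by 190 mm) begins 51 mm behind the grasp point.
Start: joints at [-0.099, 0.333, 0.04, 1.465, -0.013, 1.343, -0.059], TCP at [0.65, -0, 0.223] pointing down, gripper open.
Joint ranges: [-2.58, 2.58], [-0.38, 2.09], [-1.3, 1.39], [0.25, 2.4], [-1.5, 4.64], [0.08, 2.09], [-2.65, 2.65]. Speed limits (rad/s): [2.22, 2.22, 2.79, 2.79, 3.14, 3.14, 3.14].

### API

Orientations are given as [roll, pitch, yaw] about the fixed x, y, z axes, in that order (R = Rz(yaw) Ry(pitch) Rx(roll)).
In Python, from rig import manip, vision gives the robot as it stands. The module is installed in compiled form; this text tells all that it offers. Calls block until the motion is done:
- manip.reach(position, orientation): joint-space move of the TCP to a pose.
- manip.move_l(position, vel=0.15, frame=None): straight line of the TCP; frame=None keeps the orientation; vel is the mean speed in m/s.
- manip.set_joints(angles): joint-space move.
- manip.move_gripper(opening): finger opening in m; the grip force is fixed at half the most; returns when the fingers have stopped.
- manip.pause(seconds).
- manip.ik(position, orientation): joint angles nearest the present ones, or None.
- vision.snapshot(name): name is "scene" or "side" or "wrist"; returns a dict with "color" (420x560x3 uint8, red, green, blue), "range_z" (420x560 float32, m along the optical axis (not along the pixel's ray), 0 where there is no reading), "vertical_fov" (degrees; the focal length in pixels is half the picture's height over the tangent of half this angle, whatever the lens; pixels are square), "cx", "cy" (the principal point, pixels), "R" (3x3) and "t" (3): a world point X has camera coordinates R X + t. Camera axes: x right, y down, z forward; pixel columns grow to the right and rows downward; lengths in m; the calibration is good to about 2 mm. A picture is of the moment at which its call begins.
A pose or a line that the arm cannot do raises manip.PlanningError and nothing moves.
- manip.close_job(): hands the job in, once; it reports no verdict.
Trained networks look in the newest picture that a camera, given by its name, has taken for a name from the list of things; names that differ only in an ending like _2 or _b are one class to them, and where a whole thing is asked for, a point or a joint stands for the part that bears it (a point fixed in the world has none). Each returns a list of dicts, best first, with "confidence" (0 to 1); they miss things now and then, are a little off and sometimes report something else, mostly with a low value. They report only what shows in the picture. A call takes as long as a camera call.
- vision.look_for(target, camera): "centre" ([x, y, z] in m, in world coordinates, good to about 4 mm: the middle of the surface that is visible of it).
- vision.pinpoint(target, camera): "centre" ([x, y, z] in m, in world coordinates, good to about 4 mm: a listed point, or the origin of a listed thing).
Readings, each from a call of its own:
- manip.get_clock(): time.
- manip.get_qpos(): joint angles.
- manip.get_joint_vel(): joint speeds.
- manip.get_effort(): joint torques, N m.
- manip.get_ee_pos(): TCP position.
- manip.get_tcp_rot(): TCP orientation.
- manip.get_wrist_force(): force on the tool from outside, world axes, zero at the start.
- manip.get_wrist_torque(): the same for the moment, N m.
- manip.get_gripper_width(): finger opening in m.
Only numpy, scipy, OpenCV 4.12 (cv2) and the standard library are available. Lean on these libraries where they do the work, as an engineer would, in place of code of your own. Each camera call takes 0.05 s, during which the arm holds its last target. There are 200 camera calls.

### The job

Pull the parts drawer out to its stop and lift the two look-alike sleeves in it one after the other to feel which is heavier (it has more metal left). Leave the lighter one standing upright in the open drawer, and finish still holding the heavier one in the gripper, upright and at rest above the middle of the square steel inspection plate, with its underside about 10 cm over the plate; do not put it down or let go. Leave the small standing pin and the lidded pot where they are.

Things in the scene. Friction and masses are not known exactly. Their poses are not given: they have to be found in the camera images.
- parts_drawer (a joint): how far the drawer is out, m: 0 shut (as at the start), 0.15 at its stop. It slides level along the unit's own -x (its front, towards the robot); friction is 2 N plus a little with speed, it has no spring and stays where it is left
- drawer_unit: grey steel drawer unit fixed on the bench, 210 deep (x) x 300 wide (y) x 136 mm high, holding one drawer; origin on its underside, on the centre line, 120 mm behind the front face and 90 mm ahead of the back; x points from front to back, so the drawer opens to -x.
- drawer_pull (a point): grip point of the drawer's pull, moving with the drawer: a level steel tongue 18 mm thick (along the unit's y) and 30 mm high that sticks out 50 mm from the drawer front and ends in an upright round post 26 mm across, 27 mm beyond this point. The point is the middle of the tongue, 104 mm above the bench and 25 mm ahead of the drawer front; take it from above across its thickness. The drawer front is 290 wide, its top edge 128 mm above the bench
- drawer_floor (a point): a point on the drawer's inner floor between the two sleeves, moving with the drawer, axes as the unit's, 16 mm above the bench. The floor runs from 58 mm ahead of it (-x, the inside of the drawer front) to 121 mm behind it, and 134 mm to either side (y). Side walls rise only 34 mm over the floor, the front 112 mm. With the drawer shut the point lies 50 mm ahead of the unit's origin, on its centre line
- sleeve_1: worn steel sleeve with copper liner, 52 mm across, 85 mm high, to be gripped on its outside (take the bore as closed), standing upright on the drawer floor, on the left or the right side of the drawer; origin at the centre of its underside, z up its axis. It looks the same as the other; the two weigh between 0.3 and 0.9 kg and differ by at least 0.2 kg: only lifting tells which is heavier
- sleeve_2: the other sleeve, same shape, size and look, about 13 cm from the first across the drawer; same origin and axes
- inspection_plate: square ground steel plate on four rubber feet, fixed on the bench, 120 x 120 mm, its top 22 mm above its origin; origin at the centre of its underside
- dowel_pin: bystander: plain steel pin standing upright, 21 mm across, 42 mm high; origin at the centre of its underside
- grease_pot: bystander: small lidded pot, 63 mm across, 54 mm high; origin at the centre of its underside

How it is judged:
By the outcome, as a careful person would: the job done as asked, in the order asked, and still so for the second after the job is handed in, while the arm keeps its last pose, push and grip.
It also fails if it takes over 72 s, if anything falls off the work surface, if the arm or the gripper's body presses on something with over 40 N, if the wrist force passes 120 N, or if a joint passes its speed limit or range.

## Working session

There is one attempt and no reset: what is moved stays moved. The work goes in short steps, each a Python script; the robot and the scene stay as the last script left them, time stands still between calls to the robot, and variables do not carry over. Pictures are saved under pics/ and viewed, about 8 in all and at most 12, crops included, and the job is handed in when it is done.

```bash
mkdir -p pics
cat > h.py <<'E'
from rig import manip, vision
import numpy as np, cv2
def snap(cam,f=None):
    s=vision.snapshot(cam)
    if f: cv2.imwrite('pics/'+f,s['color'][:,:,::-1])
    return s
def cloud(s):
    d=s['range_z'];h,w=d.shape;f=h/2/np.tan(np.radians(s['vertical_fov'])/2)
    v,u=np.mgrid[:h,:w]
    P=np.stack([(u-s['cx'])/f*d,(v-s['cy'])/f*d,d],-1)
    return (P-s['t'])@s['R']
E
python3 - <<'E'
from h import *
ims=[]
for c in ['scene','side']:
    s=snap(c); ims.append(s['color'][:,:,::-1])
    for n in ['drawer_unit','drawer_pull','drawer_floor','inspection_plate','dowel_pin','grease_pot','sleeve_1']:
        print(c,n,[(np.round(r['centre'],3),round(r['confidence'],2)) for r in vision.pinpoint(n,c)])
    np.save(c+'.npy',cloud(s))
cv2.imwrite('pics/a.png',cv2.resize(np.vstack(ims),(560,840))[:, :] if 0 else cv2.resize(np.hstack(ims),(800,300)))
cv2.imwrite('pics/a1.png',ims[0])
print(manip.get_clock(),manip.get_tcp_rot(),manip.get_ee_pos())
E
```

```text
scene drawer_unit [(array([0.718, 0.227, 0.003]), 0.76), (array([ 0.513, -0.078, -0.005]), 0.58)]
scene drawer_pull [(array([0.577, 0.247, 0.107]), 0.84)]
scene drawer_floor []
scene inspection_plate [(array([ 0.394, -0.212, -0.001]), 0.96), (array([ 0.582, -0.134, -0.001]), 0.15)]
scene dowel_pin [(array([ 0.513, -0.08 ,  0.001]), 0.43)]
scene grease_pot [(array([0.576, 0.249, 0.106]), 0.68), (array([ 0.583, -0.133, -0.003]), 0.52)]
scene sleeve_1 []
side drawer_unit [(array([ 0.719,  0.225, -0.   ]), 0.91)]
side drawer_pull [(array([0.578, 0.245, 0.102]), 0.86)]
side drawer_floor []
side inspection_plate [(array([ 0.393, -0.214,  0.002]), 0.58)]
side dowel_pin [(array([ 0.517, -0.081, -0.   ]), 0.57)]
side grease_pot [(array([ 0.581, -0.124, -0.001]), 0.81)]
side sleeve_1 []
0.8 [-3.14153396e+00  8.82713275e-06  1.57076590e+00] [ 6.49960183e-01 -1.49829161e-05  2.22553900e-01]
```

View pics/a.png

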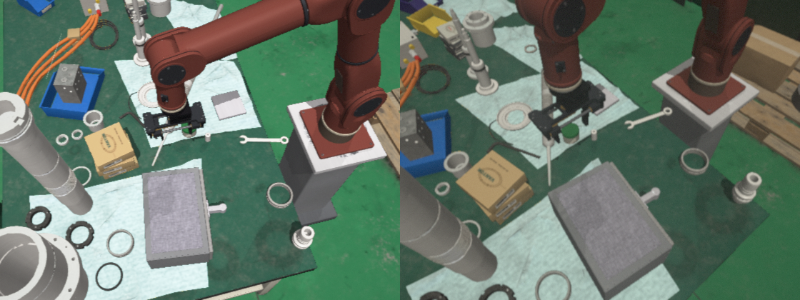

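The pictures show the closed drawer unit at about (178,217) in the scene half, with its pull at (215,208) facing the robot. The plate is at (228,103), and the pin and pot sit under the gripper at about (190–208,135). Next I'll refine the unit's yaw and the plate from the depth clouds.

Run:
```python
from h import *
for c in ['scene','side']:
    P=np.load(c+'.npy').reshape(-1,3)
    m=(abs(P[:,2]-.136)<.006)&(abs(P[:,0]-.72)<.25)&(abs(P[:,1]-.226)<.25)
    Q=P[m,:2].astype(np.float32)*1000
    img=None; (cx,cy),(w,h),a=cv2.minAreaRect(Q); print(c,'top',m.sum(),cx,cy,w,h,a, np.median(P[m,2]),np.median(Q,0))
    C=np.cov(Q.T);e,v=np.linalg.eigh(C);print('pca',e,v[:,0],np.degrees(np.arctan2(v[1,0],v[0,0])))
    m=(abs(P[:,2]-.022)<.007)&(abs(P[:,0]-.394)<.1)&(abs(P[:,1]+.213)<.1)
    Q=P[m,:2].astype(np.float32)*1000; print('plate',m.sum(),cv2.minAreaRect(Q),Q.mean(0),np.median(P[m,2]))
    u=np.array([.99,-.139]);
    m=(P[:,2]>.08)&(P[:,2]<.2)&(abs(P[:,0]-.565)<.05)&(abs(P[:,1]-.247)<.04)
    Q=P[m];print('pull',m.sum(),Q.min(0),Q.max(0)); 
    for z in (.118,.125,.14):print(z,(Q[:,2]>z).sum(), Q[Q[:,2]>z].mean(0) if (Q[:,2]>z).any() else '')
```

```text
scene top 10391 781.77685546875 177.94725036621094 391.19189453125 367.802001953125 83.17681884765625 0.13536076525737523 [715.8309  242.94133]
pca [3687.6106538  8011.02508408] [-0.99997187 -0.00750058] -179.57024429185742
plate 1388 ((391.48541259765625, -214.60833740234375), (187.3502197265625, 193.98052978515625), 0.5293713212013245) [ 394.81372 -206.65985] 0.020813289721005004
pull 470 [0.53952454 0.2070979  0.09081614] [0.61497291 0.28610836 0.13644308]
0.118 284 [0.59425907 0.2447458  0.12429368]
0.125 125 [0.60891696 0.24053445 0.12817978]
0.14 0 
side top 17095 782.3240966796875 177.09979248046875 386.4213562011719 372.359130859375 83.00933074951172 0.1375828163169991 [720.36475 246.31229]
pca [4089.99197777 8756.64742417] [-0.9911541  -0.13271607] -172.37342816778943
plate 601 ((387.54998779296875, -216.4033203125), (183.50430297851562, 182.26284790039062), 0.4005371630191803) [ 361.3194  -187.74657] 0.023430162069022827
pull 597 [0.53910742 0.20715697 0.09240849] [0.614947   0.28645977 0.1382225 ]
0.118 493 [0.58694737 0.24520169 0.12510771]
0.125 224 [0.60759576 0.24301658 0.13014094]
0.14 0
```

```bash
cat >> h.py <<'E'
def comp(P,z,tol,c,r):
    "minAreaRect (mm) of the largest level blob near height z"
    m=(abs(P[...,2]-z)<tol)&(np.linalg.norm(P[...,:2]-c,axis=-1)<r)
    n,l,st,_=cv2.connectedComponentsWithStats(cv2.morphologyEx(m.astype(np.uint8),cv2.MORPH_OPEN,np.ones((3,3))))
    k=1+st[1:,4].argmax(); Q=P[l==k]
    return cv2.minAreaRect((Q[:,:2]*1000).astype(np.float32)),len(Q),Q
E
python3 - <<'E'
from h import *
for c in ['scene','side']:
    P=np.load(c+'.npy')
    print(c,comp(P,.1365,.005,(.72,.23),.24)[:2])
    P2=P
    print('plate',comp(P,.0215,.005,(.394,-.213),.095)[:2])
    try:
        r,n,Q=comp(P,.119,.006,(.567,.247),.045);print('pull',r,n)
    except Exception as e:print(e)
E
```

```text
scene (((713.6459350585938, 230.5673828125), (300.3980407714844, 197.218505859375), 83.00244903564453), 9138)
plate (((396.73724365234375, -209.81668090820312), (120.78487396240234, 122.40523529052734), 3.19071626663208), 1063)
pull ((569.4326782226562, 250.35475158691406), (24.373788833618164, 58.240753173828125), 87.04630279541016) 183
side (((710.8410034179688, 229.0848388671875), (300.59893798828125, 199.3528594970703), 82.92121124267578), 16341)
plate (((354.50445556640625, -197.0758056640625), (138.3964385986328, 64.18350219726562), 61.65388107299805), 355)
pull ((568.418701171875, 245.82443237304688), (24.65266990661621, 60.323150634765625), 79.6377944946289) 283
```

```bash
cat >> h.py <<'E'
yaw=np.radians(-7.0); ux=np.array([np.cos(yaw),np.sin(yaw),0]); uy=np.array([-np.sin(yaw),np.cos(yaw),0])
pull=np.array([.577,.2465,.104]); plate=np.array([.395,-.211,0])
def ori(y): return [np.pi,0,y]
def st(m=''): print(m,round(manip.get_clock(),2),np.round(manip.get_ee_pos(),4),'F',np.round(manip.get_wrist_force(),2),'w',round(manip.get_gripper_width(),4))
E
python3 - <<'E'
from h import *
up=pull+[0,0,.12]
for y in (yaw,yaw+np.pi):
    q=manip.ik(list(up),ori(y)); print(y,None if q is None else np.round(q,2))
q0=np.array(manip.get_qpos())
y=min((yaw,yaw+np.pi),key=lambda y:abs(np.array(manip.ik(list(up),ori(y)))[6]))
manip.reach(list(up),ori(y)); st('up')
print(manip.get_tcp_rot())
p=pull-[0,0,.019]
manip.move_l(list(p),vel=.12); st('down')
manip.move_gripper(.0); st('grip')
manip.move_l(list(p-ux*.146),vel=.06); st('pulled')
for d in (.149,.152,.154):
    manip.move_l(list(p-ux*d),vel=.03); manip.pause(.1); st(d)
    if np.linalg.norm(manip.get_wrist_force()[:2])>14: break
snap('scene','b.png')
E
```

```text
-0.12217304763960307 [-0.57  0.29  0.12  1.53 -0.04  1.33 -2.14]
3.01941960595019 [-0.25  0.3  -0.28  1.51  0.08  1.34  0.91]
up 1.81 [0.5778 0.2449 0.2239] F [ 1.06 -0.65  0.44] w 0.0871
[-3.14076951e+00  4.08409798e-04  3.01529089e+00]
down 3.12 [0.5775 0.2468 0.0859] F [0.36 0.2  0.3 ] w 0.0869
grip 4.23 [0.577  0.2463 0.085 ] F [-0.62 -1.21  0.28] w 0.0176
pulled 6.82 [0.4321 0.2643 0.0849] F [ 0.63 -2.73 -3.11] w 0.0176
0.149 7.17 [0.4286 0.2647 0.0849] F [-2.23 -3.29 -1.93] w 0.018
0.152 7.52 [0.428  0.2648 0.085 ] F [  9.28  -2.52 -11.78] w 0.0176
0.154 7.87 [0.4279 0.2648 0.085 ] F [ 18.11  -1.18 -18.09] w 0.0179
```

View pics/b.png

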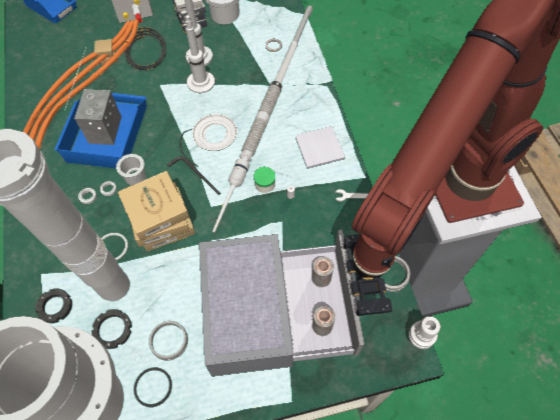

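The drawer is at its stop: contact force rose with no further motion. The two sleeves show at px (322,268) and (323,317). I'll let go, rise and locate them.

Run:
```python
from h import *
p=pull-[0,0,.019]
manip.move_l(list(p-ux*.151),vel=.03)
manip.move_gripper(.06)
manip.move_l(list(p-ux*.1505+[0,0,.16]),vel=.2); st()
fl=np.array([.428,.2648,.016])+ux*(.025+.0 +.07)
# floor point: 50 ahead of origin shut; pull 145 ahead -> 95 behind pull
print('floor pred',fl, [fl+uy*s*.065 for s in (1,-1)])
manip.reach(list(fl*[1,1,0]+[0,0,.26]),ori(yaw+np.pi)); st()
for c in ['scene','side','wrist']:
    s=snap(c,c+'_c.png');P=cloud(s)
    for n in ['sleeve_1','drawer_floor','drawer_pull']:
        print(c,n,[(np.round(r['centre'],3),round(r['confidence'],2)) for r in vision.pinpoint(n,c)])
    for sg in (1,-1):
        q=fl+uy*sg*.065
        try:
            r,k,Q=comp(P,.101,.006,q[:2],.05); print(c,sg,np.round(r[0],1),np.round(r[1],1),k,np.round(np.median(Q[:,2]),4))
        except Exception as e: print(c,sg,'none')
cv2.imwrite('pics/c.png',np.hstack([cv2.imread('pics/%s_c.png'%c)[::1] for c in ('side','wrist')])[:, :]) 
im=cv2.imread('pics/c.png'); cv2.imwrite('pics/c.png',cv2.resize(im,(800,300)))
```

```text
10.08 [0.4271 0.2645 0.2437] F [ 0.07  0.33 -0.15] w 0.0601
floor pred [0.52229188 0.25322241 0.016     ] [array([0.53021339, 0.31773791, 0.016     ]), array([0.51437038, 0.18870691, 0.016     ])]
 10.56 [0.5224 0.2527 0.258 ] F [-0.22  0.52  0.53] w 0.06
scene sleeve_1 [(array([0.503, 0.191, 0.019]), 0.66), (array([0.536, 0.315, 0.016]), 0.6)]
scene drawer_floor [(array([0.524, 0.252, 0.015]), 0.57)]
scene drawer_pull [(array([0.426, 0.268, 0.107]), 0.69)]
scene 1 [537.5 315.3] [49.1 47.6] 246 0.0993
scene -1 [488.2 183. ] [11.9 20.9] 30 0.0999
side sleeve_1 [(array([0.502, 0.191, 0.014]), 0.96), (array([0.533, 0.312, 0.014]), 0.84)]
side drawer_floor [(array([0.522, 0.254, 0.014]), 0.78)]
side drawer_pull [(array([0.426, 0.264, 0.1  ]), 0.79)]
side 1 [537.2 313.1] [49.5 49.7] 393 0.1013
side -1 [504.3 190.7] [51.8 50.7] 346 0.1016
wrist sleeve_1 [(array([0.5  , 0.189, 0.015]), 0.72), (array([0.536, 0.312, 0.018]), 0.59)]
wrist drawer_floor [(array([0.52 , 0.25 , 0.017]), 0.92)]
wrist drawer_pull []
wrist 1 [535.7 313.6] [50.8 51.3] 1514 0.0985
wrist -1 [503.5 191.5] [51.3 50.8] 1573 0.0984
```

View pics/c.png

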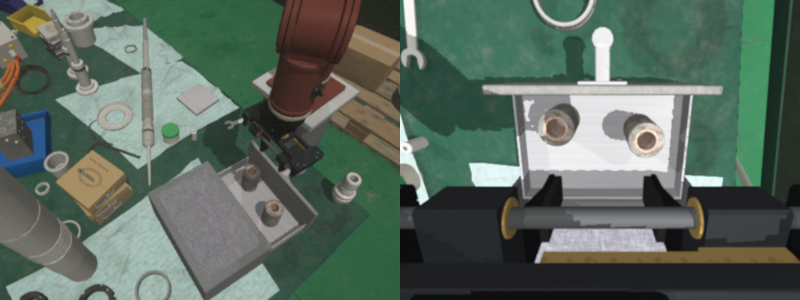

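The side half shows both sleeves upright in the open drawer at px (250,178) and (272,210), and the wrist half shows them at (560,128) and (643,138). The networks and the depth blobs agree within 4 mm. Now I'll weigh both.

```bash
cat >> h.py <<'E'
A=np.array([.5362,.3135,0]);B=np.array([.5037,.191,0]); ZG=.061
def fz(n=12):
    v=[]
    for _ in range(n): manip.pause(.04); v.append(manip.get_wrist_force())
    v=np.array(v); return np.round(v.mean(0),2),np.round(v.std(0),2)
def lift(S):
    manip.move_gripper(.087)
    manip.reach(list(S+[0,0,.2]),ori(yaw+np.pi)); manip.pause(.2); b=fz()
    manip.move_l(list(S+[0,0,ZG]),vel=.1); manip.pause(.2); st('down'); manip.move_gripper(0.0); st('grip')
    manip.move_l(list(S+[0,0,ZG+.05]),vel=.08); manip.pause(.4); st('lifted')
    w=fz(); print('base',b,'load',w,'dFz',w[0][2]-b[0][2])
def lower(S):
    manip.move_l(list(S+[0,0,ZG+.001]),vel=.06); manip.pause(.3); st('low'); manip.move_gripper(.08)
    manip.move_l(list(S+[0,0,.2]),vel=.15); st('up')
E
python3 - <<'E'
from h import *
lift(A)
snap('side','d.png')
E
```

```text
down 14.8 [0.5364 0.3136 0.0614] F [-0.33 -0.83 -0.35] w 0.0867
grip 15.5 [0.5362 0.3135 0.061 ] F [ 0.36 -0.33  0.  ] w 0.0513
lifted 16.68 [0.5361 0.3135 0.1107] F [-0.14  0.33 -7.36] w 0.0509
base (array([ 0.26, -0.05,  0.11]), array([0.44, 0.34, 0.49])) load (array([ 0.15,  0.27, -8.29]), array([0.54, 0.35, 0.5 ])) dFz -8.399999999999999
```

View pics/d.png

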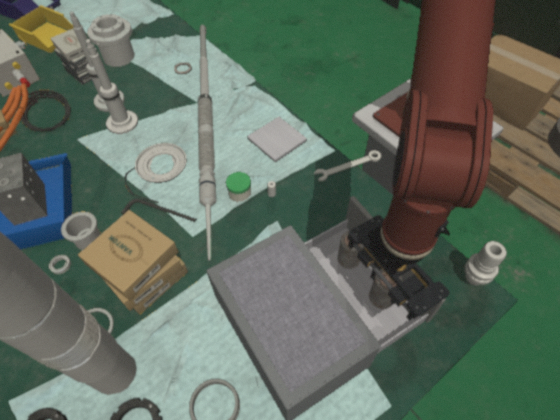

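The left sleeve hangs in the gripper at about (385,285) and weighs roughly 0.86 kg. I'll put it back and weigh the other.

Run:
```python
from h import *
lower(A); lift(B); lower(B)
manip.reach([.45,.1,.3],ori(yaw+np.pi))
for c in ['side','scene']:
    P=cloud(snap(c,c+'_e.png'))
    print(c,[(np.round(r['centre'],3),round(r['confidence'],2)) for r in vision.pinpoint('sleeve_1',c)])
    for S in (A,B):
        try: r,k,Q=comp(P,.101,.006,S[:2],.05); print(np.round(r[0],1),np.round(r[1],1),k)
        except Exception as e: print('none')
```

```text
low 18.49 [0.5363 0.3136 0.0622] F [ 0.41  0.71 -8.09] w 0.0516
up 20.35 [0.5357 0.3132 0.1988] F [ 0.55 -0.1   0.09] w 0.0798
down 23.83 [0.5039 0.1911 0.0614] F [-0.4  -0.73  0.39] w 0.0874
grip 24.53 [0.5037 0.1909 0.061 ] F [-0.57 -0.41  0.57] w 0.0515
lifted 25.71 [0.5036 0.191  0.1107] F [ 0.37 -0.28 -4.4 ] w 0.0517
base (array([-0.08, -0.08, -0.05]), array([0.48, 0.38, 0.38])) load (array([-0.23, -0.18, -4.15]), array([0.42, 0.42, 0.48])) dFz -4.1000000000000005
low 27.48 [0.5038 0.1911 0.0622] F [-1.37 -0.14 -3.85] w 0.0513
up 29.33 [0.5032 0.1907 0.199 ] F [0.02 0.07 0.01] w 0.0796
side [(array([0.504, 0.189, 0.016]), 0.88), (array([0.538, 0.311, 0.013]), 0.73), (array([0.72 , 0.225, 0.001]), 0.35)]
[536.9 312.9] [50.3 49.7] 409
[504.5 191. ] [50.3 50.4] 338
scene [(array([0.505, 0.191, 0.016]), 0.74), (array([0.537, 0.315, 0.018]), 0.7)]
[538.6 314.6] [49.6 50. ] 235
[520.9 199.3] [19.8 41. ] 81
```

View pics/side_e.png

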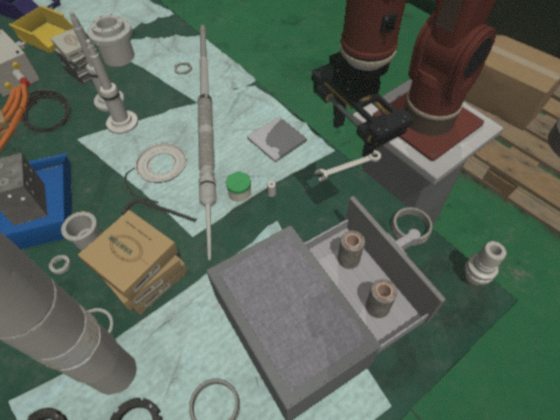

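The left sleeve (0.86 kg) outweighs the right one (0.42 kg). Both stand upright, at px (350,248) and (381,296). Now I'll take the left one to the plate.

Run:
```python
from h import *
manip.reach(list(A+[0,0,.22]),ori(yaw+np.pi))
manip.move_l(list(A+[0,0,ZG]),vel=.12); manip.pause(.2); manip.move_gripper(0.0); st('grip')
manip.move_l(list(A+[0,0,.25]),vel=.1); st('up')
def go(p,v):
    try: manip.move_l(list(p),vel=v)
    except manip.PlanningError as e:
        print('line failed',e)
        for y in (2.6,2.2,1.8,1.4): 
            q=manip.ik(list(p),ori(y)); print(y,None if q is None else np.round(q,2))
        raise SystemExit
go(np.array([.50,.0,.25]),.15); st('mid')
go(plate+[0,0,.25],.15); go(plate+[0,0,.167],.08); manip.pause(.5); st('end'); print(fz(), manip.get_tcp_rot(),np.round(manip.get_qpos(),2))
ims=[]
for c in ['side','scene']:
    s=snap(c);ims.append(s['color'][:,:,::-1]);P=cloud(s);np.save(c+'.npy',P)
    for n in ['sleeve_1','inspection_plate','dowel_pin','grease_pot','drawer_pull']:
        print(c,n,[(np.round(r['centre'],3),round(r['confidence'],2)) for r in vision.pinpoint(n,c)][:3])
cv2.imwrite('pics/f.png',cv2.resize(np.hstack(ims),(800,300)))
```

```text
grip 33.41 [0.5362 0.3135 0.061 ] F [-0.02  0.97 -0.91] w 0.0513
up 35.45 [0.536  0.3134 0.2494] F [ 0.07 -0.45 -7.82] w 0.0514
mid 37.7 [0.5001 0.0008 0.25  ] F [-0.58  0.71 -8.38] w 0.0516
end 41.11 [ 0.395  -0.211   0.1671] F [-0.84  0.72 -8.48] w 0.0513
(array([-0.15, -0.06, -8.36]), array([0.48, 0.5 , 0.63])) [ 3.14158964e+00 -2.77056985e-07  3.01942378e+00] [ 0.35 -0.04  0.04  2.01  0.    1.17  1.84]
side sleeve_1 [(array([0.503, 0.192, 0.016]), 0.96), (array([ 0.396, -0.21 ,  0.119]), 0.8)]
side inspection_plate [(array([ 0.397, -0.212,  0.003]), 0.77)]
side dowel_pin [(array([ 0.518, -0.079,  0.   ]), 0.54)]
side grease_pot [(array([ 0.584, -0.124,  0.002]), 0.7)]
side drawer_pull [(array([0.427, 0.267, 0.101]), 0.77)]
scene sleeve_1 [(array([0.505, 0.194, 0.016]), 0.94), (array([ 0.4  , -0.209,  0.122]), 0.48)]
scene inspection_plate [(array([ 0.393, -0.21 ,  0.002]), 0.73)]
scene dowel_pin [(array([ 0.514, -0.078, -0.002]), 0.62)]
scene grease_pot [(array([ 0.582, -0.132, -0.003]), 0.57), (array([ 0.515, -0.08 , -0.004]), 0.4)]
scene drawer_pull [(array([0.426, 0.265, 0.104]), 0.8)]
```

View pics/f.png

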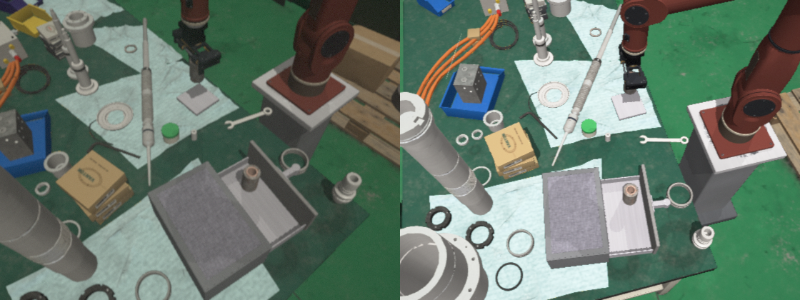

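The heavy sleeve hangs over the plate, at (197,82) in the side half, and the light one stands in the open drawer at (250,178). The pin and pot are still where they were, so I'll hand in.

```bash
python3 -c "
from h import *
st(); print(abs(np.array(manip.get_joint_vel())).max()); manip.close_job()"
```

```text
42.21 [ 0.395 -0.211  0.167] F [-0.16 -0.36 -7.8 ] w 0.0514
0.0013924638272120456
the job is handed in; nothing more can be done
```

The job is handed in at 42.2 s of the 72 s allowed, with the heavier sleeve held over the plate and the lighter one left in the drawer.

- **Drawer:** I pulled it out until it met its stop, about 0.150 m. It was still fully out in the last pictures.
- **Weighing:** I lifted both sleeves in turn. The left one weighed about 8.4 N (0.86 kg) and the right one about 4.1 N (0.42 kg).
- **Lighter sleeve:** the right one stands upright in the open drawer at about (0.504, 0.192).
- **Heavier sleeve:** the left one is still gripped, with the fingers at 51 mm and a load of about 8 N. It is upright and at rest above the plate centre at (0.395, −0.211), with its underside at about z = 0.122, which is 10 cm over the plate.
- **Bystanders:** the networks put the pin and the pot within a few millimetres of where they started, which is within their error.

No check failed. One scene-camera detection put the held sleeve about 5 mm off in x, but the side camera put it within 1 mm of the target. The side camera's depth blob for the plate was unusable, so the plate position comes from the scene depth image and both cameras' networks, which agreed within about 4 mm.

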